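# Slide the eared heater plate home in its clip bracket

### The job

The jar of fittings is parked in the plate bracket: lift it out and stand it upright on the free table top, off the bracket. Then push the eared metal plate that lies on the bracket's loading ledge along into the slots, past the spring clips, until it is fully home: flat on the bracket and square against the back stop. Do not knock the jar over and leave the other things on the table where they are.

Things in the scene. Friction and masses are not known exactly. Their poses are not given: they have to be found in the camera images.
- bracket_seat (a point): Where plate_mid lies when the plate is fully home in the grey bracket fixed on the table (237x156 mm, 6 mm base plate); 12 mm above the table. x axis: from the open loading ledge to the back stop, the way the plate is pushed; y to the left of that; z up. Back stop face at x +39 mm, 130 mm wide, its top 22 mm above the table.
- bracket_slots (a point): Start of the two slots, midway between them; axes as bracket_seat, 17 mm before it along x, 12 mm above the table. Slots run from here to the back stop, 118 mm apart between their side walls, 10 mm high above the base; 4 mm lips cover them (tops 20 mm above the table), 94 mm free between the lips.
- bracket_clips (a point): Midway between the tips of the two leaf spring clips, 24 mm before bracket_seat along x, 10 mm above the table. On each side a clip bends in 3.5 mm over the ear's path. Opening them takes 10 to 15 N in all, sliding on 5 N; then they snap in behind the ears. Flared guides, 133 mm apart at their mouth, lead in from 77 mm before this point.
- ledge_end (a point): Middle of the outer edge of the flat open loading ledge, on its top face 6 mm above the table, 186 mm before bracket_seat along x. Beyond it is bare table, 6 mm lower. The ledge has no side walls.
- plate_mid (a point): Middle (half-way up) of the bare aluminium plate, loose, about 0.2 kg, flat on the ledge, top 18 mm above the table. Body 78 (x) x 88 (y) x 12 mm; on each y side a centred ear 44 mm long, 13 mm out, 8 mm thick: 114 mm over the ears. x axis roughly to the back stop, skewed up to 0.12 rad, up to 3 mm to a side. The rear face, the one to push, is 39 mm along -x and open.
- jar_mid (a point): Middle (half-way up) of the round jar of fittings with white screw lid, 45 mm across, 58 mm tall, about 70 g, loose, standing upright in the bracket between the slots, where the plate is to go; z up. This point is 29 mm high when the jar stands on the table, 35 mm on the bracket.
- fitting_jar: The same jar; origin at the centre of its underside.
- block_c: Bystander: flat white clamp block 42x47x13 mm, loose, on the right of the table; origin under its centre.
- block_e: Bystander: flat white clamp block 52x64x13 mm, loose, on the right of the table; origin under its centre.
- lc_column: Bystander: thin steel tube with end nuts, 176 mm long along its y, 17 mm high, loose, lying at the front right; origin under its centre.
- marker: Bystander: marker pen, 124 mm long along its y, 15 mm high, loose, lying at the front left; origin under its centre.
- ptfe_tape: Bystander: flat white roll of tape, 48 mm across, 13 mm high, loose, on the right; origin under its centre.
- plate: The same plate; origin at the centre of its underside.
Not all that is in view belongs to the job. Of the things that look like the fitting_jar, the smallest one is meant.

How it is judged:
By the outcome, as a careful person would: the job done as asked, in the order asked, and still so for the second after the job is handed in, with the robot touching nothing.
It also fails if it takes over 61 s, if anything falls off the work surface, if the arm or the gripper's body presses on something with over 40 N, if the wrist force passes 120 N, or if a joint passes its speed limit or range.

### The arm

A 6-joint arm with a two-finger parallel gripper is mounted at the origin on a cart in front of the work surface, level with it; the furniture and walls round the work are solid. World frame = base frame: x ahead of the robot, y to its left, z up, the work surface at z = 0. Lengths are in m, angles in degrees, forces in N, time in s.
With the tool pointing down it reaches from about 0.25 to 0.725 m from the base axis. Payload 9.7 kg.
Tool frame: the origin (TCP) lies between the finger pads; the fingertips stand 11 mm ahead of it and the grasp point (between the pads) lies 8 mm behind it; z points along the fingers, y is the line along which they close (so a half turn about z gives the same grasp; the last joint's range is limited). The gripper opens to 85 mm and grips with 20 to 120 N. Pads are 22 mm wide; open, the fingers measure 114 mm over their backs; the gripper's body (76 mm by 85 mm) begins 54 mm behind the grasp point. The pads swing forward as they close: fully open they stand 13 mm farther back than shut.
Start: joints at [-67.666, 4.979, 10.078, 95.1, 0, 90], TCP at [0.209, -0.509, 0.242] pointing down, gripper open.
Joint ranges: [-179.16, 179.16], [-48.56, 103.87], [-65.8, 70.77], [-126.05, 130.52], [-82.76, 87.17], [-180, 180]. Speed limits (degrees/s): [127.2, 127.2, 147.25, 180, 180, 180].

### API

Orientations are given as [roll, pitch, yaw] about the fixed x, y, z axes, in that order (R = Rz(yaw) Ry(pitch) Rx(roll)).
In Python, from workcell import monitor, cams, ticket gives the robot as it stands.
- The arm moves only by the tool carry_out, never from a script. Its argument "plan" is a list of rows, each an object with "travel": the shift along the world's x, y, z as a fraction of full scale, a list of three; "angular": the turn, a rotation vector about the world's x, y, z as a fraction of full scale, a list of three; "grip": the gripper's target within -1 to 1 (fully open at 1, half-way at 0, shut at -1). In form: [{"travel": [x, y, z], "angular": [ax, ay, az], "grip": grip}, ...]. A call has 1 to 8 rows; each row is the pose to reach, as a shift and turn from the pose commanded when the call began; what a row does not reach only later rows make up. Full scale, the value 1, is 300 mm for a shift and 0.5 rad for a turn. A row lasts 1/12 s, in which the tool goes at most 41.7 mm and 7.16 degrees, less where a joint would pass 70% of its speed; a pose out of reach is approached as far as the arm can. A call with a number of a shift or a turn outside -1 to 1 is refused whole. A call with a gripper value outside its range is refused whole. The fingers move at their own pace and stop on an object; "grip_force" is the grip in N (left out, the last holds). Time passes only in rows, so rows that repeat a pose let the fingers close. It gives the time, the measured TCP pose, the force, the opening and the grip force at its end, in the units of the state.
- monitor.get_obs(): the state, without advancing time (a new reading comes with each control period).
- cams.camera(name): name is "side" or "top"; returns a dict with "frame" (480x640x3 uint8, red, green, blue), "mtx" (3x3 intrinsics, pixels), "view" (4x4, takes a point from world to camera coordinates). Camera axes: x right, y up, looking along -z (the intrinsics and any distortion apply to the point x, -y, -z); pixel columns grow to the right and rows downward; lengths in m; the calibration is good to about 2 mm. A picture is of the moment at which its call begins. There is no depth.
- ticket.job_done(): hands the job in; it is judged then, once.
The state is a dict: "time": time; "q": joint angles; "qd": joint speeds; "joint_efforts": joint torques, N m; "ee_pos": TCP position; "tcp_rot": TCP orientation; "wrist_force": force on the tool from outside, world axes, zero at the start; "torque": the same for the moment, N m; "opening": finger opening in m; "grasp_force": force on a finger pad.
Only numpy, scipy, OpenCV 4.12 (cv2) and the standard library are available. Lean on these libraries where they do the work, as an engineer would, in place of code of your own. Each camera call takes 0.05 s, during which the arm holds its last target. There are 200 camera calls.

## Working session

There is one attempt and no reset: what is moved stays moved. The work goes in short steps, Python scripts to look and compute and a tool call to move; the robot and the scene stay as the last step left them, time stands still between calls to the robot, and variables do not carry over. Pictures are saved under pics/ and viewed, at most 10 in all, crops included, and the job is handed in when it is done.

Besides the shell and the picture viewer there is one more tool, called after "Request:" in YAML: its name, and indented under it one key for each argument. carry_out: Moves the arm, as the interface text tells. Its arguments: {"type":"object","properties":{"plan":{"type":"array","items":{"type":"object","properties":{"travel":{"type":"array","items":{"type":"number"}},"angular":{"type":"array","items":{"type":"number"}},"grip":{"type":"number"}}}},"grip_force":{"type":"number"}},"required":["plan"]}

```bash
mkdir -p pics; cat > h.py <<'E'
import numpy as np, cv2
from workcell import monitor, cams, ticket
def ray(c,u,v):
    K=np.array(c["mtx"]);V=np.array(c["view"])
    d=np.linalg.solve(K,[u,v,1.]);d=np.array([d[0],-d[1],-d[2]])
    R=V[:3,:3];o=-R.T@V[:3,3];return o,R.T@d
def hit(c,u,v,z):
    o,d=ray(c,u,v);return o+d*(z-o[2])/d[2]
def proj(c,p):
    V=np.array(c["view"]);q=V[:3,:3]@np.array(p)+V[:3,3];q=np.array(c["mtx"])@[q[0],-q[1],-q[2]];return q[:2]/q[2]
def save(c,n): cv2.imwrite("pics/"+n,c["frame"][:,:,::-1])
E
ls; python3 - <<'E'
from h import *
for n in("top","side"):
    c=cams.camera(n);save(c,n+"0.png");print({k:v for k,v in c.items() if k!="frame"})
print(monitor.get_obs())
E
```

```text
h.py
pics
{'mtx': array([[460.49894575,   0.        , 325.6211952 ],
       [  0.        , 460.49894575, 237.38650817],
       [  0.        ,   0.        ,   1.        ]]), 'view': array([[ 1.96399495e-02, -9.99807076e-01, -2.88595864e-04,
        -4.33106460e-02],
       [ 9.87284675e-01,  1.93484192e-02,  1.57780253e-01,
        -5.24214221e-01],
       [-1.57744230e-01, -3.38372248e-03,  9.87474206e-01,
        -1.03907144e+00],
       [ 0.00000000e+00,  0.00000000e+00,  0.00000000e+00,
         1.00000000e+00]])}
{'mtx': array([[593.88727747,   0.        , 310.97191923],
       [  0.        , 593.88727747, 238.08912045],
       [  0.        ,   0.        ,   1.        ]]), 'view': array([[-0.95733805, -0.28891919,  0.00543776,  0.47039273],
       [ 0.19390577, -0.62833005,  0.75339359, -0.16667421],
       [-0.21425316,  0.72230676,  0.65754736, -1.39310077],
       [ 0.        ,  0.        ,  0.        ,  1.        ]])}
{'time': 0.1, 'q': array([-6.76649554e+01,  5.00845360e+00,  1.00406509e+01,  9.50997347e+01,
        8.24578724e-04,  8.99998722e+01]), 'qd': array([-0.02235794, -0.07572024,  0.10058005,  0.03627291,  0.01804429,
       -0.06217933]), 'joint_efforts': array([ 3.42838612e-03, -5.21560585e+01,  4.65654659e+01,  1.60501833e-02,
        1.06428799e-04,  2.83041584e-05]), 'ee_pos': array([ 0.20894604, -0.50856645,  0.24166395]), 'tcp_rot': array([-1.79932463e+02, -8.24728767e-04,  2.23351714e+01]), 'wrist_force': array([ 0.44485736, -0.23230016,  0.5303613 ]), 'torque': array([ 0.0010568 ,  0.03017026, -0.03980089]), 'grasp_force': 0.0, 'opening': 0.08557999767470184}
```

View pics/top0.png

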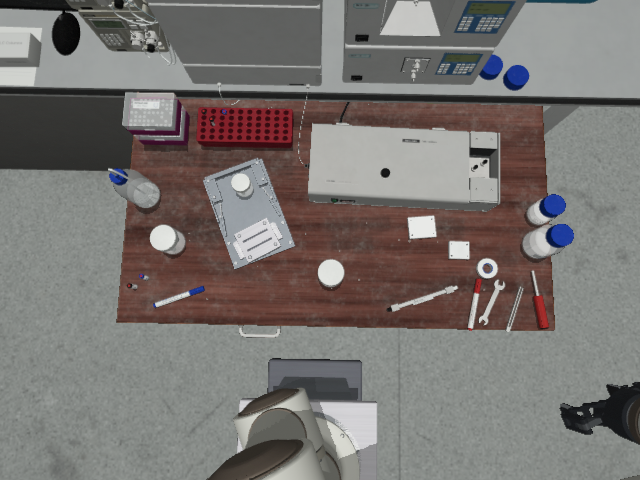

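View pics/side0.png

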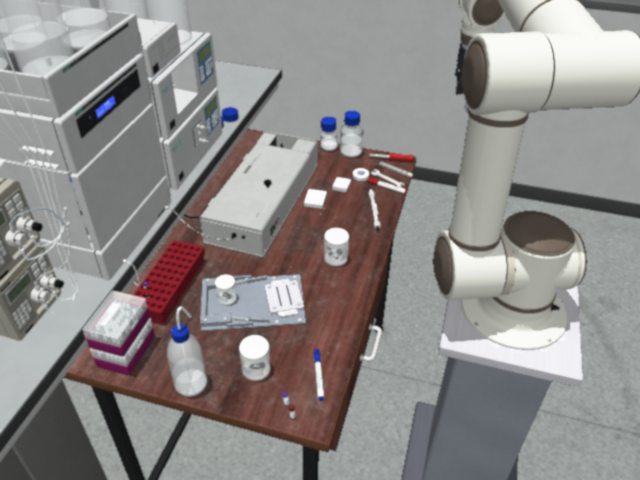

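The top picture has three white-lidded jars, at (241,184), (331,273) and (167,239). The one at (241,184) is the smallest and stands in the bracket, so it is the one meant. The plate is at about (259,241). An enlarged crop will confirm this.

```bash
python3 - <<'E'
from h import *
t=cams.camera("top")["frame"][145:280,190:310];s=cams.camera("side")["frame"][260:340,190:315]
a=cv2.resize(t,None,fx=4.4,fy=4.4,interpolation=cv2.INTER_CUBIC)
cv2.imwrite("pics/crop_t.png",a[:,:,::-1])
b=cv2.resize(s,None,fx=6,fy=6,interpolation=cv2.INTER_CUBIC)
cv2.imwrite("pics/crop_s.png",b[:,:,::-1])
E
```

```text
(no output)
```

View pics/crop_t.png

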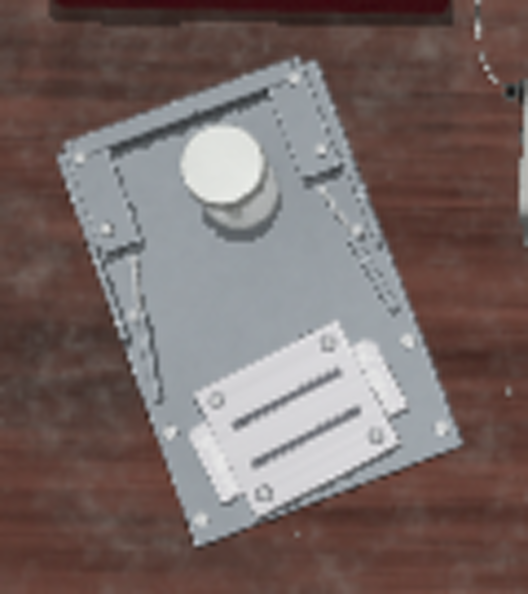

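View pics/crop_s.png

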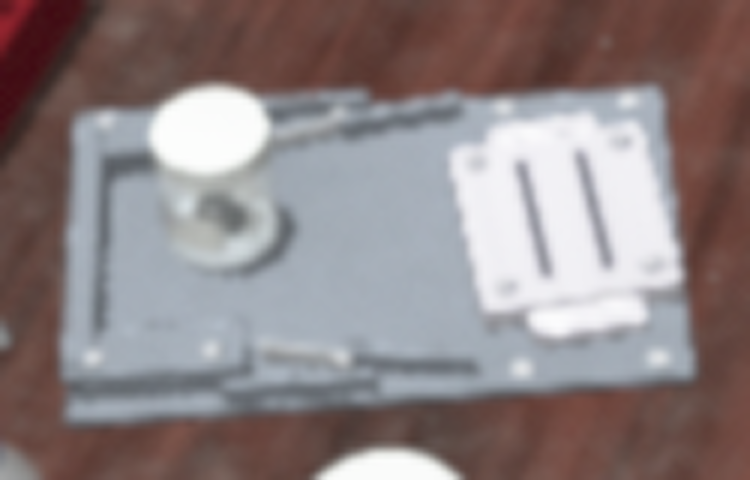

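The crops show the small jar with its lid at crop (222,163), standing in the bracket. The plate's top corners are at (195,392), (340,320), (400,442) and (258,515), and the ledge corners at (195,546) and (462,440).

```bash
cat >> h.py <<'E'
def C(x,y): return 190+(x+.5)/4.4-.5,145+(y+.5)/4.4-.5
def S(x,y): return 190+(x+.5)/6-.5,260+(y+.5)/6-.5
E
python3 - <<'E'
from h import *
t=cams.camera("top");s=cams.camera("side")
H=lambda p,z:hit(t,*C(*p),z)*1000
G=lambda p,z:hit(s,*S(*p),z)*1000
np.set_printoptions(precision=1,suppress=True)
for nm,F,Ld,Pl,J,B in (("top",H,[(195,546),(462,440)],[(195,392),(340,320),(400,442),(258,515)],(222,163),[(110,152),(270,93)]),
  ("side",G,[(694,378),(660,88)],[(490,313),(450,148),(640,122),(684,284)],(209,130),[(97,333),(103,160)])):
    L,R=[F(p,.006) for p in Ld]; d=L-R; yaw=np.degrees(np.arctan2(-d[0],d[1]))
    print(nm,"ledge",L,R,"w",np.linalg.norm(d),"mid",(L+R)/2,"yaw(x axis)",yaw)
    P=np.array([F(p,.018) for p in Pl]);print("plate",P[:,:2].tolist(),P.mean(0))
    e=P[0]-P[1]+P[3]-P[2];f=P[0]-P[3]+P[1]-P[2];print("yaw y-edge",np.degrees(np.arctan2(-e[0],e[1])),"x-edge",np.degrees(np.arctan2(f[1],f[0])),np.linalg.norm(e)/2,np.linalg.norm(f)/2)
    print("jar",F(J,.064)); b=[F(p,.022) for p in B]; d=b[0]-b[1]; print("stop",b,np.linalg.norm(d),np.degrees(np.arctan2(-d[0],d[1])))
# other jars
for p in((331,273),(167,239)): print(hit(t,*p,.07)*1000)
for p in((336,232),(255,344)): print("s",hit(s,*p,.07)*1000)
for p in((120,205),(117,322),(553,328),(547,103),(187,299),(310,205),(198,145),(293,147)): print(p,hit(t,*p,0)*1000)
E
```

```text
top ledge [450.3 185.5   6. ] [511.5  41.8   6. ] w 156.27977330915627 mid [480.9 113.6   6. ] yaw(x axis) 23.060029827989048
plate [[533.37351363322, 187.42351878885546], [574.9809137613054, 109.87619999636844], [508.01352361930265, 74.56827954396887], [466.6684271896215, 149.92626649070348]] [520.8 130.4  18. ]
yaw y-edge 28.480227246028594 x-edge 28.575072142584535 86.97866003849897 76.10670827161978
jar [649.7 169.9  64. ]
stop [array([666.6, 240.6,  22. ]), array([702.3, 153.5,  22. ])] 94.17515381362055 22.262932099991602
side ledge [448.8 186.3   6. ] [508.4  41.1   6. ] w 156.92739795228798 mid [478.6 113.7   6. ] yaw(x axis) 22.33146783098517
plate [[529.6548279631851, 188.02380189011137], [574.554553412702, 109.90302715387934], [506.4335694059623, 73.63334277739331], [463.35885938964753, 152.1255962043584]] [518.5 130.9  18. ]
yaw y-edge 29.324284119508352 x-edge 28.23116193973045 89.81528528872212 76.28256926881119
jar [648.6 169.8  64. ]
stop [array([666.6, 244.4,  22. ]), array([702.2, 160.2,  22. ])] 91.33095505939542 22.912910715574807
[439.3 -46.8  70. ]
[509.6 328.9  70. ]
s [446.6 -67.9  70. ]
s [514.2 324.4  70. ]
(120, 205) [602.5 475.7   0. ]
(117, 322) [319.  457.3   0. ]
(553, 328) [ 325.3 -574.5    0. ]
(547, 103) [ 890.6 -592.     0. ]
(187, 299) [376.2 295.1   0. ]
(310, 205) [611.7   7.2   0. ]
(198, 145) [761.  293.2  -0. ]
(293, 147) [760.4  53.7   0. ]
```

Request:
carry_out:
  plan:
    - {"travel": [0.49, 0.755, 0], "angular": [0, 0, 0], "grip": 1}
    - {"travel": [0.49, 0.755, 0], "angular": [0, 0, 0], "grip": 1}
    - {"travel": [0.49, 0.755, 0], "angular": [0, 0, 0], "grip": 1}
    - {"travel": [0.49, 0.755, 0], "angular": [0, 0, 0], "grip": 1}
    - {"travel": [0.49, 0.755, 0], "angular": [0, 0, 0], "grip": 1}
    - {"travel": [0.49, 0.755, 0], "angular": [0, 0, 0], "grip": 1}
    - {"travel": [0.49, 0.755, 0], "angular": [0, 0, 0], "grip": 1}
    - {"travel": [0.49, 0.755, 0], "angular": [0, 0, 0], "grip": 1}
  grip_force: 30

```text
time: 0.97
ee_pos: [0.3576, -0.2793, 0.2426]
tcp_rot: [180.0, -0.1, 22.6]
wrist_force: [-0.8, 0.1, 0.0]
opening: 0.0855
grasp_force: 0.0
```

Request:
carry_out:
  plan:
    - {"travel": [0.49, 0.755, 0], "angular": [0, 0, 0], "grip": 1}
    - {"travel": [0.49, 0.755, 0], "angular": [0, 0, 0], "grip": 1}
    - {"travel": [0.49, 0.755, 0], "angular": [0, 0, 0], "grip": 1}
    - {"travel": [0.49, 0.755, 0], "angular": [0, 0, 0], "grip": 1}
    - {"travel": [0.49, 0.755, 0], "angular": [0, 0, 0], "grip": 1}
    - {"travel": [0.49, 0.755, 0], "angular": [0, 0, 0], "grip": 1}
    - {"travel": [0.49, 0.755, 0], "angular": [0, 0, 0], "grip": 1}
    - {"travel": [0.49, 0.755, 0], "angular": [0, 0, 0], "grip": 1}

```text
time: 1.63
ee_pos: [0.5046, -0.0531, 0.2415]
tcp_rot: [-180.0, 0.0, 22.5]
wrist_force: [0.3, -1.1, 0.3]
opening: 0.0857
grasp_force: 0.0
```

Request:
carry_out:
  plan:
    - {"travel": [0.483, 0.743, 0], "angular": [0, 0, 0], "grip": 1}
    - {"travel": [0.483, 0.743, 0], "angular": [0, 0, 0], "grip": 1}
    - {"travel": [0.483, 0.743, 0], "angular": [0, 0, 0], "grip": 1}
    - {"travel": [0.483, 0.743, 0], "angular": [0, 0, 0], "grip": 1}
    - {"travel": [0.483, 0.743, 0], "angular": [0, 0, 0], "grip": 1}
    - {"travel": [0.483, 0.743, 0], "angular": [0, 0, 0], "grip": 1}
    - {"travel": [0.483, 0.743, 0], "angular": [0, 0, 0], "grip": 1}
    - {"travel": [0.483, 0.743, 0], "angular": [0, 0, 0], "grip": 1}

```text
time: 2.3
ee_pos: [0.6493, 0.1692, 0.24]
tcp_rot: [-180.0, 0.1, 22.5]
wrist_force: [-0.8, -0.4, -0.2]
opening: 0.0857
grasp_force: 0.0
```

Request:
carry_out:
  plan:
    - {"travel": [0, 0, -0.12], "angular": [0, 0, 0], "grip": 1}
    - {"travel": [0, 0, -0.24], "angular": [0, 0, 0], "grip": 1}
    - {"travel": [0, 0, -0.34], "angular": [0, 0, 0], "grip": 1}
    - {"travel": [0, 0, -0.4], "angular": [0, 0, 0], "grip": 1}
    - {"travel": [0, 0, -0.4], "angular": [0, 0, 0], "grip": 1}
    - {"travel": [0, 0, -0.4], "angular": [0, 0, 0], "grip": 1}

```text
time: 2.8
ee_pos: [0.6474, 0.1656, 0.1221]
tcp_rot: [-180.0, 0.1, 22.3]
wrist_force: [-1.0, -0.1, 1.4]
opening: 0.0857
grasp_force: 0.0
```

```bash
python3 - <<'E'
from h import *
s=cams.camera("side");o=monitor.get_obs();print(o["ee_pos"],o["q"].round(1))
a=cv2.resize(s["frame"][170:350,150:330],None,fx=3.3,fy=3.3,interpolation=cv2.INTER_CUBIC)
cv2.imwrite("pics/s1.png",a[:,:,::-1])
E
```

```text
[0.6482338  0.1660802  0.12376325] [ 14.4  20.7  15.6  84.8  -0.  172.1]
```

View pics/s1.png

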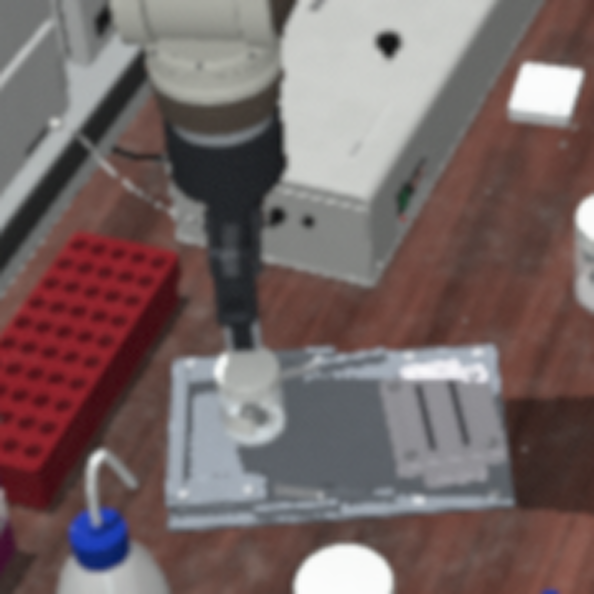

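```bash
python3 - <<'E'
from h import *
s=cams.camera("side");y=np.array([-.386,.9225,0]);p=np.array([.649,.1685,.123])
for k in(-.05,0,.05):
  for dz in(.013,.08):
    print(k,dz,(proj(s,p+k*y+[0,0,dz-.011])-[150,170])*3.3)
print((proj(s,[.649,.170,.064])-[150,170])*3.3)
E
```

```text
-0.05 0.013 [238.35535316 253.11449341]
-0.05 0.08 [229.13368636 179.2104554 ]
0 0.013 [237.69720639 302.2001736 ]
0 0.08 [228.18402568 227.82477873]
0.05 0.013 [237.0008684  354.13421949]
0.05 0.08 [227.17731036 279.35980081]
[244.97837769 367.21275724]
```

Request:
carry_out:
  plan:
    - {"travel": [0.003, 0.007, -0.08], "angular": [0, 0, 0], "grip": 1}
    - {"travel": [0.003, 0.007, -0.16], "angular": [0, 0, 0], "grip": 1}
    - {"travel": [0.003, 0.007, -0.23], "angular": [0, 0, 0], "grip": 1}
    - {"travel": [0.003, 0.007, -0.273], "angular": [0, 0, 0], "grip": 1}
    - {"travel": [0.003, 0.007, -0.273], "angular": [0, 0, 0], "grip": 1}
    - {"travel": [0.003, 0.007, -0.273], "angular": [0, 0, 0], "grip": 1}

```text
time: 3.4
ee_pos: [0.6492, 0.1692, 0.0416]
tcp_rot: [180.0, -0.0, 22.3]
wrist_force: [-0.2, 0.0, 0.5]
opening: 0.0853
grasp_force: 0.0
```

Request:
carry_out:
  plan:
    - {"travel": [0, 0, 0], "angular": [0, 0, 0], "grip": -0.2}
    - {"travel": [0, 0, 0], "angular": [0, 0, 0], "grip": -0.2}
    - {"travel": [0, 0, 0], "angular": [0, 0, 0], "grip": -0.2}
    - {"travel": [0, 0, 0], "angular": [0, 0, 0], "grip": -0.2}
    - {"travel": [0, 0, 0], "angular": [0, 0, 0], "grip": -0.2}
    - {"travel": [0, 0, 0], "angular": [0, 0, 0], "grip": -0.2}
    - {"travel": [0, 0, 0], "angular": [0, 0, 0], "grip": -0.2}
    - {"travel": [0, 0, 0], "angular": [0, 0, 0], "grip": -0.2}
  grip_force: 30

```text
time: 4.07
ee_pos: [0.6495, 0.1694, 0.0419]
tcp_rot: [180.0, -0.1, 22.3]
wrist_force: [0.1, -0.5, 4.7]
opening: 0.0446
grasp_force: 30.6
```

Request:
carry_out:
  plan:
    - {"travel": [0, 0, 0.03], "angular": [0, 0, 0], "grip": -0.2}
    - {"travel": [0, 0, 0.08], "angular": [0, 0, 0], "grip": -0.2}
    - {"travel": [0, 0, 0.16], "angular": [0, 0, 0], "grip": -0.2}
    - {"travel": [0, 0, 0.25], "angular": [0, 0, 0], "grip": -0.2}
    - {"travel": [0, 0, 0.35], "angular": [0, 0, 0], "grip": -0.2}
    - {"travel": [0, 0, 0.43], "angular": [0, 0, 0], "grip": -0.2}
    - {"travel": [0, 0, 0.47], "angular": [0, 0, 0], "grip": -0.2}
    - {"travel": [0, 0, 0.47], "angular": [0, 0, 0], "grip": -0.2}

```text
time: 4.73
ee_pos: [0.6498, 0.1695, 0.1858]
tcp_rot: [180.0, -0.3, 22.3]
wrist_force: [0.3, 0.2, -0.6]
opening: 0.0445
grasp_force: 30.8
```

Request:
carry_out:
  plan:
    - {"travel": [-0.02, -0.05, 0], "angular": [0, 0, 0], "grip": -0.2}
    - {"travel": [-0.06, -0.13, 0], "angular": [0, 0, 0], "grip": -0.2}
    - {"travel": [-0.1, -0.22, 0], "angular": [0, 0, 0], "grip": -0.2}
    - {"travel": [-0.14, -0.31, 0], "angular": [0, 0, 0], "grip": -0.2}
    - {"travel": [-0.18, -0.4, 0], "angular": [0, 0, 0], "grip": -0.2}
    - {"travel": [-0.22, -0.48, 0], "angular": [0, 0, 0], "grip": -0.2}
    - {"travel": [-0.25, -0.533, 0], "angular": [0, 0, 0], "grip": -0.2}

```text
time: 5.32
ee_pos: [0.5723, 0.0074, 0.1803]
tcp_rot: [-180.0, 0.1, 22.3]
wrist_force: [-0.3, -0.5, -1.5]
opening: 0.0442
grasp_force: 30.8
```

Request:
carry_out:
  plan:
    - {"travel": [-0.04, -0.09, 0], "angular": [0, 0, 0], "grip": -0.2}
    - {"travel": [-0.08, -0.18, 0], "angular": [0, 0, 0], "grip": -0.2}
    - {"travel": [-0.12, -0.27, 0], "angular": [0, 0, 0], "grip": -0.2}
    - {"travel": [-0.16, -0.36, 0], "angular": [0, 0, 0], "grip": -0.2}
    - {"travel": [-0.2, -0.44, 0], "angular": [0, 0, 0], "grip": -0.2}
    - {"travel": [-0.23, -0.5, 0], "angular": [0, 0, 0], "grip": -0.2}
    - {"travel": [-0.25, -0.533, 0], "angular": [0, 0, 0], "grip": -0.2}
    - {"travel": [-0.25, -0.533, 0], "angular": [0, 0, 0], "grip": -0.2}

```text
time: 5.98
ee_pos: [0.4976, -0.1519, 0.1807]
tcp_rot: [-180.0, 0.1, 22.2]
wrist_force: [0.5, -1.4, -0.6]
opening: 0.0442
grasp_force: 30.8
```

```bash
python3 - <<'E'
from h import *
s=cams.camera("side");o=monitor.get_obs();print(o["ee_pos"],o["wrist_force"])
a=cv2.resize(s["frame"][130:290,210:410],None,fx=3.3,fy=3.3,interpolation=cv2.INTER_CUBIC)
cv2.imwrite("pics/s2.png",a[:,:,::-1])
E
```

```text
[ 0.49828781 -0.15096155  0.18084164] [ 0.50508211 -0.22426764 -1.23855208]
```

View pics/s2.png

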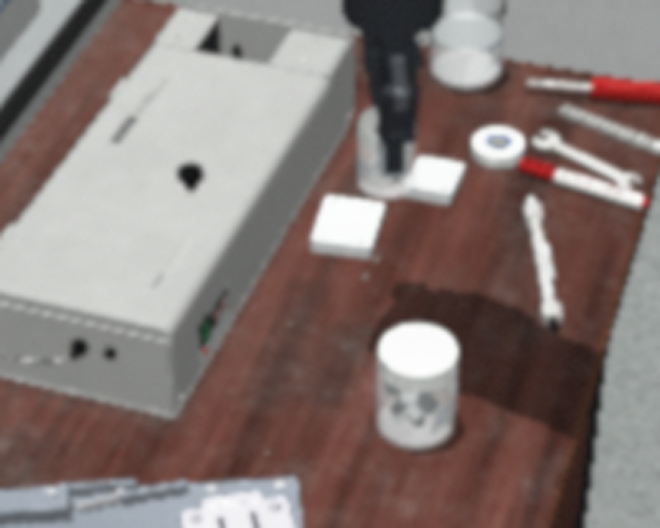

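Request:
carry_out:
  plan:
    - {"travel": [0, -0.015, -0.08], "angular": [0, 0, 0], "grip": -0.2}
    - {"travel": [0, -0.015, -0.17], "angular": [0, 0, 0], "grip": -0.2}
    - {"travel": [0, -0.015, -0.26], "angular": [0, 0, 0], "grip": -0.2}
    - {"travel": [0, -0.015, -0.35], "angular": [0, 0, 0], "grip": -0.2}
    - {"travel": [0, -0.015, -0.42], "angular": [0, 0, 0], "grip": -0.2}
    - {"travel": [0, -0.015, -0.46], "angular": [0, 0, 0], "grip": -0.2}
    - {"travel": [0, -0.015, -0.475], "angular": [0, 0, 0], "grip": -0.2}
    - {"travel": [0, -0.015, -0.475], "angular": [0, 0, 0], "grip": -0.2}

```text
time: 6.7
ee_pos: [0.4987, -0.1543, 0.0382]
tcp_rot: [-179.9, 0.1, 22.4]
wrist_force: [0.6, -0.1, -0.8]
opening: 0.044
grasp_force: 30.8
```

Request:
carry_out:
  plan:
    - {"travel": [0, 0, -0.004], "angular": [0, 0, 0], "grip": -0.2}
    - {"travel": [0, 0, -0.008], "angular": [0, 0, 0], "grip": -0.2}
    - {"travel": [0, 0, -0.012], "angular": [0, 0, 0], "grip": -0.2}
    - {"travel": [0, 0, -0.012], "angular": [0, 0, 0], "grip": -0.2}

```text
time: 7.03
ee_pos: [0.4992, -0.1551, 0.036]
tcp_rot: [180.0, -0.1, 22.3]
wrist_force: [-0.1, 0.2, -0.9]
opening: 0.0444
grasp_force: 30.8
```

Request:
carry_out:
  plan:
    - {"travel": [0, 0, -0.003], "angular": [0, 0, 0], "grip": -0.2}
    - {"travel": [0, 0, -0.003], "angular": [0, 0, 0], "grip": -0.2}
    - {"travel": [0, 0, -0.003], "angular": [0, 0, 0], "grip": -0.2}

```text
time: 7.28
ee_pos: [0.4992, -0.1552, 0.0358]
tcp_rot: [179.9, -0.1, 22.3]
wrist_force: [-1.9, 1.8, 6.6]
opening: 0.0444
grasp_force: 31.5
```

Request:
carry_out:
  plan:
    - {"travel": [0, 0, -0.003], "angular": [0, 0, 0], "grip": -0.2}
    - {"travel": [0, 0, -0.003], "angular": [0, 0, 0], "grip": -0.2}
    - {"travel": [0, 0, -0.003], "angular": [0, 0, 0], "grip": -0.2}

```text
time: 7.53
ee_pos: [0.4993, -0.1552, 0.0358]
tcp_rot: [179.9, -0.1, 22.3]
wrist_force: [-5.6, 1.6, 15.5]
opening: 0.0441
grasp_force: 32.1
```

Request:
carry_out:
  plan:
    - {"travel": [0, 0, 0.003], "angular": [0, 0, 0], "grip": -0.2}
    - {"travel": [0, 0, 0.003], "angular": [0, 0, 0], "grip": -0.2}
    - {"travel": [0, 0, 0.003], "angular": [0, 0, 0], "grip": 0.45}
    - {"travel": [0, 0, 0.003], "angular": [0, 0, 0], "grip": 0.45}
    - {"travel": [0, 0, 0.003], "angular": [0, 0, 0], "grip": 0.45}
    - {"travel": [0, 0, 0.003], "angular": [0, 0, 0], "grip": 0.45}
    - {"travel": [0, 0, 0.003], "angular": [0, 0, 0], "grip": 0.45}
    - {"travel": [0, 0, 0.003], "angular": [0, 0, 0], "grip": 0.45}

```text
time: 8.2
ee_pos: [0.4988, -0.155, 0.0343]
tcp_rot: [-180.0, 0.0, 22.3]
wrist_force: [-0.2, 0.4, -0.5]
opening: 0.062
grasp_force: 0.0
```

Request:
carry_out:
  plan:
    - {"travel": [0, 0, 0.05], "angular": [0, 0, 0], "grip": 0.45}
    - {"travel": [0, 0, 0.12], "angular": [0, 0, 0], "grip": 0.45}
    - {"travel": [0, 0, 0.22], "angular": [0, 0, 0], "grip": 0.45}
    - {"travel": [0, 0, 0.34], "angular": [0, 0, 0], "grip": 0.45}
    - {"travel": [0, 0, 0.45], "angular": [0, 0, 0], "grip": 0.45}
    - {"travel": [0, 0, 0.5], "angular": [0, 0, 0], "grip": 0.2}
    - {"travel": [0, 0, 0.5], "angular": [0, 0, 0], "grip": 0.2}
    - {"travel": [0, 0, 0.5], "angular": [0, 0, 0], "grip": 0.2}

```text
time: 8.87
ee_pos: [0.4992, -0.1552, 0.1849]
tcp_rot: [179.9, -0.1, 22.3]
wrist_force: [0.3, -0.3, -0.9]
opening: 0.0512
grasp_force: 0.0
```

```bash
python3 - <<'E'
from h import *
o=monitor.get_obs();print(o["ee_pos"],o["opening"])
t=cams.camera("top");s=cams.camera("side")
a=cv2.resize(t["frame"][150:330,190:430],None,fx=2.5,fy=2.5,interpolation=cv2.INTER_CUBIC)
b=cv2.resize(s["frame"][130:340,190:430],None,fx=.01,fy=.01) if 0 else None
cv2.imwrite("pics/t3.png",a[:,:,::-1])
E
```

```text
[ 0.4992418  -0.15518733  0.18494403] 0.051214741435045875
```

View pics/t3.png

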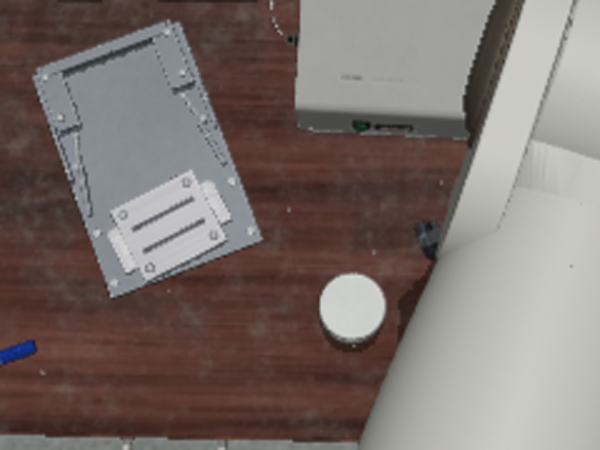

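Request:
carry_out:
  plan:
    - {"travel": [-0.158, 0.857, 0], "angular": [0, 0, 0], "grip": 0.2}
    - {"travel": [-0.158, 0.857, 0], "angular": [0, 0, 0], "grip": 0.2}
    - {"travel": [-0.158, 0.857, 0], "angular": [0, 0, 0], "grip": 0.2}
    - {"travel": [-0.158, 0.857, 0], "angular": [0, 0, 0], "grip": 0.2}
    - {"travel": [-0.158, 0.857, 0], "angular": [0, 0, 0], "grip": 0.2}
    - {"travel": [-0.158, 0.857, 0], "angular": [0, 0, 0], "grip": 0.2}
    - {"travel": [-0.158, 0.857, 0], "angular": [0, 0, 0], "grip": 0.2}
    - {"travel": [-0.158, 0.857, 0], "angular": [0, 0, 0], "grip": 0.2}

```text
time: 9.63
ee_pos: [0.4502, 0.1046, 0.183]
tcp_rot: [-180.0, 0.1, 22.6]
wrist_force: [-0.2, 0.2, -1.0]
opening: 0.0513
grasp_force: 0.0
```

Request:
carry_out:
  plan:
    - {"travel": [0, 0, -0.08], "angular": [0, 0, 0], "grip": 0.2}
    - {"travel": [0, 0, -0.18], "angular": [0, 0, 0], "grip": 0.2}
    - {"travel": [0, 0, -0.28], "angular": [0, 0, 0], "grip": 0.2}
    - {"travel": [0, 0, -0.38], "angular": [0, 0, 0], "grip": 0.2}
    - {"travel": [0, 0, -0.44], "angular": [0, 0, 0], "grip": 0.2}
    - {"travel": [0, 0, -0.5], "angular": [0, 0, 0], "grip": 0.2}
    - {"travel": [0, 0, -0.5], "angular": [0, 0, 0], "grip": 0.2}
    - {"travel": [0, 0, -0.5], "angular": [0, 0, 0], "grip": 0.2}

```text
time: 10.3
ee_pos: [0.4505, 0.101, 0.0333]
tcp_rot: [-180.0, 0.2, 22.3]
wrist_force: [-0.1, -0.4, -0.3]
opening: 0.0508
grasp_force: 0.0
```

```bash
python3 - <<'E'
from h import *
t=cams.camera("top");s=cams.camera("side");o=monitor.get_obs();print(o["ee_pos"],o["wrist_force"])
a=cv2.resize(s["frame"][130:350,180:400],None,fx=2.7,fy=2.7,interpolation=cv2.INTER_CUBIC)
cv2.imwrite("pics/s4.png",a[:,:,::-1])
E
```

```text
[0.4519146  0.10161086 0.03523933] [-0.64776287  0.17697017  0.28750134]
```

View pics/s4.png

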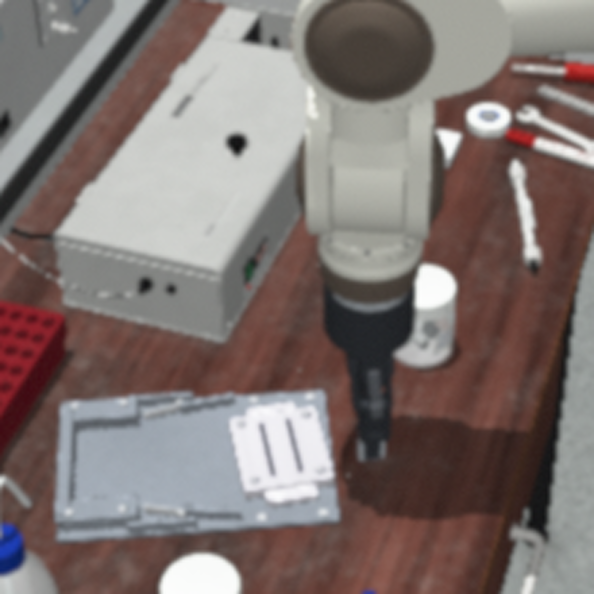

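Request:
carry_out:
  plan:
    - {"travel": [0, 0, -0.02], "angular": [0, 0, 0], "grip": 0.2}
    - {"travel": [0, 0, -0.04], "angular": [0, 0, 0], "grip": 0.2}
    - {"travel": [0, 0, -0.05], "angular": [0, 0, 0], "grip": 0.2}
    - {"travel": [0, 0, -0.05], "angular": [0, 0, 0], "grip": 0.2}

```text
time: 10.73
ee_pos: [0.451, 0.102, 0.0187]
tcp_rot: [-180.0, 0.1, 22.3]
wrist_force: [-0.3, -0.3, 0.2]
opening: 0.0509
grasp_force: 0.0
```

Request:
carry_out:
  plan:
    - {"travel": [0, 0, -0.005], "angular": [0, 0, 0], "grip": 0.2}
    - {"travel": [0, 0, -0.01], "angular": [0, 0, 0], "grip": 0.2}
    - {"travel": [0, 0, -0.01], "angular": [0, 0, 0], "grip": 0.2}

```text
time: 10.98
ee_pos: [0.4514, 0.1021, 0.0163]
tcp_rot: [-180.0, 0.0, 22.3]
wrist_force: [0.1, -0.7, 0.3]
opening: 0.0511
grasp_force: 0.0
```

Request:
carry_out:
  plan:
    - {"travel": [0, 0, -0.005], "angular": [0, 0, 0], "grip": 0.2}
    - {"travel": [0, 0, -0.007], "angular": [0, 0, 0], "grip": 0.2}
    - {"travel": [0, 0, -0.007], "angular": [0, 0, 0], "grip": 0.2}

```text
time: 11.23
ee_pos: [0.4513, 0.102, 0.0142]
tcp_rot: [-180.0, 0.0, 22.3]
wrist_force: [-0.6, 0.1, 0.5]
opening: 0.0514
grasp_force: 0.0
```

Request:
carry_out:
  plan:
    - {"travel": [0, 0, -0.005], "angular": [0, 0, 0], "grip": 0.2}
    - {"travel": [0, 0, -0.007], "angular": [0, 0, 0], "grip": 0.2}
    - {"travel": [0, 0, -0.007], "angular": [0, 0, 0], "grip": 0.2}

```text
time: 11.48
ee_pos: [0.4513, 0.102, 0.012]
tcp_rot: [-180.0, 0.0, 22.3]
wrist_force: [-0.2, -0.1, 0.2]
opening: 0.0514
grasp_force: 0.0
```

Request:
carry_out:
  plan:
    - {"travel": [0, 0, -0.005], "angular": [0, 0, 0], "grip": 0.2}
    - {"travel": [0, 0, -0.005], "angular": [0, 0, 0], "grip": 0.2}
    - {"travel": [0, 0, -0.005], "angular": [0, 0, 0], "grip": 0.2}

```text
time: 11.73
ee_pos: [0.4513, 0.102, 0.0106]
tcp_rot: [-180.0, 0.0, 22.3]
wrist_force: [-0.1, 1.0, -0.1]
opening: 0.0516
grasp_force: 0.0
```

Request:
carry_out:
  plan:
    - {"travel": [0, 0, -0.005], "angular": [0, 0, 0], "grip": 0.2}
    - {"travel": [0, 0, -0.005], "angular": [0, 0, 0], "grip": 0.2}
    - {"travel": [0, 0, -0.005], "angular": [0, 0, 0], "grip": 0.2}

```text
time: 11.98
ee_pos: [0.4513, 0.102, 0.0091]
tcp_rot: [-180.0, 0.0, 22.3]
wrist_force: [0.4, -0.7, 0.3]
opening: 0.0509
grasp_force: 0.0
```

Request:
carry_out:
  plan:
    - {"travel": [0, 0, -0.005], "angular": [0, 0, 0], "grip": 0.2}
    - {"travel": [0, 0, -0.005], "angular": [0, 0, 0], "grip": 0.2}
    - {"travel": [0, 0, -0.005], "angular": [0, 0, 0], "grip": 0.2}

```text
time: 12.23
ee_pos: [0.4515, 0.1021, 0.0078]
tcp_rot: [180.0, -0.0, 22.3]
wrist_force: [0.5, -0.6, 0.8]
opening: 0.0515
grasp_force: 0.7
```

Request:
carry_out:
  plan:
    - {"travel": [0, 0, -0.005], "angular": [0, 0, 0], "grip": 0.2}
    - {"travel": [0, 0, -0.005], "angular": [0, 0, 0], "grip": 0.2}
    - {"travel": [0, 0, -0.005], "angular": [0, 0, 0], "grip": 0.2}

```text
time: 12.48
ee_pos: [0.4516, 0.1021, 0.0077]
tcp_rot: [180.0, -0.0, 22.3]
wrist_force: [-7.5, -1.7, 16.5]
opening: 0.0512
grasp_force: 8.5
```

Request:
carry_out:
  plan:
    - {"travel": [0, 0, 0.02], "angular": [0, 0, 0], "grip": 0.2}
    - {"travel": [0, 0, 0.037], "angular": [0, 0, 0], "grip": 0.2}
    - {"travel": [0.02, 0.0084, 0.037], "angular": [0, 0, 0], "grip": 0.2}
    - {"travel": [0.04, 0.0167, 0.037], "angular": [0, 0, 0], "grip": 0.2}
    - {"travel": [0.05, 0.0209, 0.037], "angular": [0, 0, 0], "grip": 0.2}
    - {"travel": [0.06, 0.0251, 0.037], "angular": [0, 0, 0], "grip": 0.2}
    - {"travel": [0.07, 0.0293, 0.037], "angular": [0, 0, 0], "grip": 0.2}
    - {"travel": [0.08, 0.0334, 0.037], "angular": [0, 0, 0], "grip": 0.2}

```text
time: 13.15
ee_pos: [0.4755, 0.1122, 0.0169]
tcp_rot: [-180.0, 0.1, 22.3]
wrist_force: [-0.3, 0.5, 0.4]
opening: 0.0513
grasp_force: 0.2
```

Request:
carry_out:
  plan:
    - {"travel": [0.015, 0.0063, 0], "angular": [0, 0, 0], "grip": 0.2}
    - {"travel": [0.03, 0.0125, 0], "angular": [0, 0, 0], "grip": 0.2}
    - {"travel": [0.045, 0.0188, 0], "angular": [0, 0, 0], "grip": 0.2}
    - {"travel": [0.06, 0.0251, 0], "angular": [0, 0, 0], "grip": 0.2}
    - {"travel": [0.075, 0.0313, 0], "angular": [0, 0, 0], "grip": 0.2}
    - {"travel": [0.09, 0.0376, 0], "angular": [0, 0, 0], "grip": 0.2}
    - {"travel": [0.105, 0.0439, 0], "angular": [0, 0, 0], "grip": 0.2}
    - {"travel": [0.12, 0.0501, 0], "angular": [0, 0, 0], "grip": 0.2}

```text
time: 13.82
ee_pos: [0.5119, 0.1273, 0.0173]
tcp_rot: [180.0, 0.0, 22.3]
wrist_force: [-1.5, -0.4, 0.0]
opening: 0.0512
grasp_force: 0.3
```

```bash
python3 - <<'E'
from h import *
t=cams.camera("top");s=cams.camera("side");o=monitor.get_obs();print(o["ee_pos"],o["wrist_force"])
a=cv2.resize(s["frame"][250:345,180:320],None,fx=5,fy=5,interpolation=cv2.INTER_CUBIC)
cv2.imwrite("pics/s5.png",a[:,:,::-1])
E
```

```text
[0.51214758 0.12741442 0.01730666] [-0.55067158  0.75882102  0.13140711]
```

View pics/s5.png

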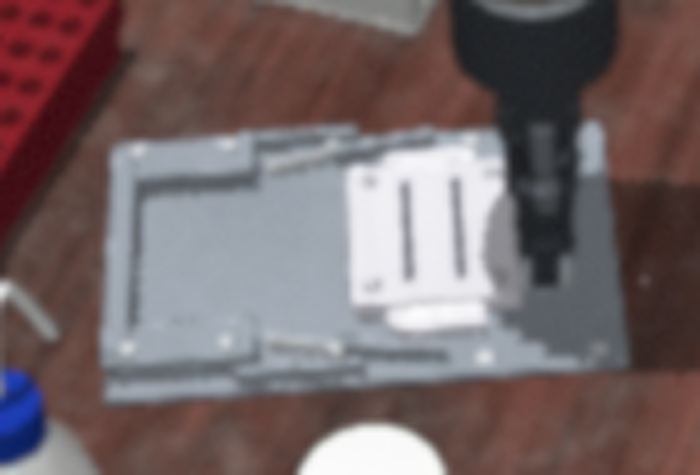

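```bash
python3 - <<'E'
from h import *
s=cams.camera("side");u=np.array([.9228,.3853]);n=np.array([-.3853,.9228]);o=np.array([479.8,113.7])
F=lambda x,y,z:(lambda p:np.round([(p-o)@u,(p-o)@n],1))((hit(s,180+(x+.5)/5-.5,250+(y+.5)/5-.5,z)*1000)[:2])
print("front corners",F(352,303,.018),F(347,165,.018),"rear left",F(520,305,.018))
print("ear L outer",F(390,328,.016),F(487,325,.016))
print("stop",F(133,318,.022),F(137,190,.022),"lip inner L",F(255,322,.02),"R",F(252,183,.02))
print("clips tips",F(265,343,.014),F(272,168,.014),"guide mouth",F(445,357,.016),F(432,135,.016))
E
```

```text
front corners [122.9  39.9] [123.  -49.2] rear left [46.3 48.6]
ear L outer [106.1  55. ] [62.  57.5]
stop [221.9  43. ] [222.4 -38.2] lip inner L [167.  49.] R [168.3 -39.5]
clips tips [163.   56.7] [159.2 -54.6] guide mouth [82.  74.8] [ 81.4 -67.7]
```

Request:
carry_out:
  plan:
    - {"travel": [0.014, 0.0058, 0], "angular": [0, 0, 0], "grip": 0.2}
    - {"travel": [0.028, 0.0117, 0], "angular": [0, 0, 0], "grip": 0.2}
    - {"travel": [0.042, 0.0175, 0], "angular": [0, 0, 0], "grip": 0.2}
    - {"travel": [0.056, 0.0234, 0], "angular": [0, 0, 0], "grip": 0.2}
    - {"travel": [0.07, 0.0292, 0], "angular": [0, 0, 0], "grip": 0.2}
    - {"travel": [0.084, 0.0351, 0], "angular": [0, 0, 0], "grip": 0.2}
    - {"travel": [0.098, 0.0409, 0], "angular": [0, 0, 0], "grip": 0.2}
    - {"travel": [0.11, 0.0459, 0], "angular": [0, 0, 0], "grip": 0.2}

```text
time: 14.63
ee_pos: [0.5449, 0.1411, 0.0173]
tcp_rot: [-180.0, -0.0, 22.3]
wrist_force: [-0.4, -0.6, -0.1]
opening: 0.0513
grasp_force: 0.3
```

Request:
carry_out:
  plan:
    - {"travel": [0.006, 0.0025, 0], "angular": [0, 0, 0], "grip": 0.2}
    - {"travel": [0.012, 0.005, 0], "angular": [0, 0, 0], "grip": 0.2}
    - {"travel": [0.018, 0.0075, 0], "angular": [0, 0, 0], "grip": 0.2}
    - {"travel": [0.024, 0.01, 0], "angular": [0, 0, 0], "grip": 0.2}

```text
time: 14.97
ee_pos: [0.5516, 0.1439, 0.0172]
tcp_rot: [180.0, 0.0, 22.3]
wrist_force: [-0.8, 0.1, 0.2]
opening: 0.0513
grasp_force: 0.3
```

Request:
carry_out:
  plan:
    - {"travel": [0.008, 0.0033, 0], "angular": [0, 0, 0], "grip": 0.2}
    - {"travel": [0.016, 0.0067, 0], "angular": [0, 0, 0], "grip": 0.2}
    - {"travel": [0.024, 0.01, 0], "angular": [0, 0, 0], "grip": 0.2}
    - {"travel": [0.032, 0.0134, 0], "angular": [0, 0, 0], "grip": 0.2}
    - {"travel": [0.04, 0.0167, 0], "angular": [0, 0, 0], "grip": 0.2}
    - {"travel": [0.048, 0.02, 0], "angular": [0, 0, 0], "grip": 0.2}

```text
time: 15.47
ee_pos: [0.5647, 0.1493, 0.017]
tcp_rot: [-180.0, 0.2, 22.3]
wrist_force: [-11.5, -4.6, 4.8]
opening: 0.0511
grasp_force: 6.3
```

Request:
carry_out:
  plan:
    - {"travel": [0.006, 0.0025, 0], "angular": [0, 0, 0], "grip": 0.2}
    - {"travel": [0.012, 0.005, 0], "angular": [0, 0, 0], "grip": 0.2}
    - {"travel": [0.018, 0.0075, 0], "angular": [0, 0, 0], "grip": 0.2}
    - {"travel": [0.024, 0.01, 0], "angular": [0, 0, 0], "grip": 0.2}

```text
time: 15.8
ee_pos: [0.5721, 0.1524, 0.0168]
tcp_rot: [-180.0, 0.2, 22.3]
wrist_force: [-6.9, -3.2, 2.5]
opening: 0.0514
grasp_force: 3.7
```

Request:
carry_out:
  plan:
    - {"travel": [0.006, 0.0025, 0], "angular": [0, 0, 0], "grip": 0.2}
    - {"travel": [0.012, 0.005, 0], "angular": [0, 0, 0], "grip": 0.2}
    - {"travel": [0.018, 0.0075, 0], "angular": [0, 0, 0], "grip": 0.2}
    - {"travel": [0.024, 0.01, 0], "angular": [0, 0, 0], "grip": 0.2}

```text
time: 16.13
ee_pos: [0.5792, 0.1554, 0.0168]
tcp_rot: [180.0, 0.2, 22.3]
wrist_force: [-6.5, -3.7, 1.8]
opening: 0.0514
grasp_force: 3.9
```

Request:
carry_out:
  plan:
    - {"travel": [0.008, 0.0033, 0], "angular": [0, 0, 0], "grip": 0.2}
    - {"travel": [0.016, 0.0067, 0], "angular": [0, 0, 0], "grip": 0.2}
    - {"travel": [0.024, 0.01, 0], "angular": [0, 0, 0], "grip": 0.2}
    - {"travel": [0.032, 0.0134, 0], "angular": [0, 0, 0], "grip": 0.2}
    - {"travel": [0.04, 0.0167, 0], "angular": [0, 0, 0], "grip": 0.2}
    - {"travel": [0.048, 0.02, 0], "angular": [0, 0, 0], "grip": 0.2}
    - {"travel": [0.056, 0.0234, 0], "angular": [0, 0, 0], "grip": 0.2}

```text
time: 16.72
ee_pos: [0.5959, 0.1623, 0.0168]
tcp_rot: [180.0, 0.2, 22.3]
wrist_force: [-8.9, -3.9, 3.1]
opening: 0.0512
grasp_force: 4.5
```

Request:
carry_out:
  plan:
    - {"travel": [0.004, 0.0017, 0], "angular": [0, 0, 0], "grip": 0.2}
    - {"travel": [0.008, 0.0033, 0], "angular": [0, 0, 0], "grip": 0.2}
    - {"travel": [0.012, 0.005, 0], "angular": [0, 0, 0], "grip": 0.2}
    - {"travel": [0.012, 0.005, 0], "angular": [0, 0, 0], "grip": 0.2}

```text
time: 17.05
ee_pos: [0.6003, 0.1641, 0.0168]
tcp_rot: [180.0, 0.1, 22.3]
wrist_force: [-3.0, -0.4, -0.7]
opening: 0.0512
grasp_force: 1.6
```

Request:
carry_out:
  plan:
    - {"travel": [0.003, 0.0013, 0], "angular": [0, 0, 0], "grip": 0.2}
    - {"travel": [0.006, 0.0025, 0], "angular": [0, 0, 0], "grip": 0.2}
    - {"travel": [0.006, 0.0025, 0], "angular": [0, 0, 0], "grip": 0.2}

```text
time: 17.3
ee_pos: [0.6022, 0.1649, 0.0169]
tcp_rot: [180.0, 0.1, 22.3]
wrist_force: [-2.2, -1.3, -1.9]
opening: 0.0512
grasp_force: 1.7
```

Request:
carry_out:
  plan:
    - {"travel": [0.003, 0.0013, 0], "angular": [0, 0, 0], "grip": 0.2}
    - {"travel": [0.005, 0.0021, 0], "angular": [0, 0, 0], "grip": 0.2}
    - {"travel": [0.005, 0.0021, 0], "angular": [0, 0, 0], "grip": 0.2}

```text
time: 17.55
ee_pos: [0.6045, 0.166, 0.0173]
tcp_rot: [-180.0, -0.0, 22.3]
wrist_force: [0.7, 0.7, -0.6]
opening: 0.0514
grasp_force: 0.0
```

Request:
carry_out:
  plan:
    - {"travel": [0.003, 0.0013, 0], "angular": [0, 0, 0], "grip": 0.2}
    - {"travel": [0.004, 0.0017, 0], "angular": [0, 0, 0], "grip": 0.2}
    - {"travel": [0.004, 0.0017, 0], "angular": [0, 0, 0], "grip": 0.2}

```text
time: 17.8
ee_pos: [0.6058, 0.1665, 0.0176]
tcp_rot: [180.0, -0.1, 22.3]
wrist_force: [0.3, -0.8, 0.3]
opening: 0.0511
grasp_force: 0.0
```

Request:
carry_out:
  plan:
    - {"travel": [0.003, 0.0013, 0], "angular": [0, 0, 0], "grip": 0.2}
    - {"travel": [0.004, 0.0017, 0], "angular": [0, 0, 0], "grip": 0.2}
    - {"travel": [0.004, 0.0017, 0], "angular": [0, 0, 0], "grip": 0.2}

```text
time: 18.05
ee_pos: [0.6059, 0.1665, 0.0173]
tcp_rot: [-180.0, 0.1, 22.3]
wrist_force: [-6.0, -2.0, 2.2]
opening: 0.0516
grasp_force: 2.8
```

Request:
carry_out:
  plan:
    - {"travel": [0.003, 0.0013, 0], "angular": [0, 0, 0], "grip": 0.2}
    - {"travel": [0.005, 0.0021, 0], "angular": [0, 0, 0], "grip": 0.2}
    - {"travel": [0.005, 0.0021, 0], "angular": [0, 0, 0], "grip": 0.2}

```text
time: 18.3
ee_pos: [0.6059, 0.1667, 0.0169]
tcp_rot: [-180.0, 0.3, 22.3]
wrist_force: [-12.4, -5.4, 5.7]
opening: 0.0514
grasp_force: 6.5
```

Request:
carry_out:
  plan:
    - {"travel": [0.004, 0.0017, 0], "angular": [0, 0, 0], "grip": 0.2}
    - {"travel": [0.007, 0.0029, 0], "angular": [0, 0, 0], "grip": 0.2}
    - {"travel": [0.007, 0.0029, 0], "angular": [0, 0, 0], "grip": 0.2}
    - {"travel": [0.007, 0.0029, 0], "angular": [0, 0, 0], "grip": 0.2}

```text
time: 18.63
ee_pos: [0.606, 0.1667, 0.0166]
tcp_rot: [-180.0, 0.5, 22.3]
wrist_force: [-22.0, -9.2, 10.4]
opening: 0.0513
grasp_force: 11.7
```

Request:
carry_out:
  plan:
    - {"travel": [0.004, 0.0017, 0], "angular": [0, 0, 0], "grip": 0.2}
    - {"travel": [0.004, 0.0017, 0], "angular": [0, 0, 0], "grip": 0.2}
    - {"travel": [0.004, 0.0017, 0], "angular": [0, 0, 0], "grip": 0.2}

```text
time: 18.88
ee_pos: [0.6061, 0.1668, 0.0164]
tcp_rot: [-180.0, 0.7, 22.3]
wrist_force: [-26.6, -11.2, 13.8]
opening: 0.0512
grasp_force: 14.8
```

Request:
carry_out:
  plan:
    - {"travel": [-0.03, -0.0125, 0], "angular": [0, 0, 0], "grip": 0.2}
    - {"travel": [-0.06, -0.025, 0], "angular": [0, 0, 0], "grip": 0.2}
    - {"travel": [-0.1, -0.042, 0], "angular": [0, 0, 0], "grip": 0.2}
    - {"travel": [-0.1, -0.042, 0.1], "angular": [0, 0, 0], "grip": 0.2}
    - {"travel": [-0.1, -0.042, 0.2], "angular": [0, 0, 0], "grip": 0.2}
    - {"travel": [-0.1, -0.042, 0.33], "angular": [0, 0, 0], "grip": 0.2}
    - {"travel": [-0.1, -0.042, 0.46], "angular": [0, 0, 0], "grip": 0.2}
    - {"travel": [-0.1, -0.042, 0.58], "angular": [0, 0, 0], "grip": 0.2}

```text
time: 19.55
ee_pos: [0.5814, 0.1563, 0.1939]
tcp_rot: [180.0, -0.1, 22.3]
wrist_force: [1.1, 0.6, -0.0]
opening: 0.0512
grasp_force: 0.0
```

Request:
carry_out:
  plan:
    - {"travel": [-0.7, -0.3, 0.1], "angular": [0, 0, 0], "grip": 0.2}
    - {"travel": [-0.7, -0.3, 0.1], "angular": [0, 0, 0], "grip": 0.2}
    - {"travel": [-0.7, -0.3, 0.1], "angular": [0, 0, 0], "grip": 0.2}
    - {"travel": [-0.7, -0.3, 0.1], "angular": [0, 0, 0], "grip": 0.2}
    - {"travel": [-0.7, -0.3, 0.1], "angular": [0, 0, 0], "grip": 0.2}
    - {"travel": [-0.7, -0.3, 0.1], "angular": [0, 0, 0], "grip": 0.2}
    - {"travel": [-0.7, -0.3, 0.1], "angular": [0, 0, 0], "grip": 0.2}
    - {"travel": [-0.7, -0.3, 0.1], "angular": [0, 0, 0], "grip": 0.2}

```text
time: 20.22
ee_pos: [0.3713, 0.0661, 0.2223]
tcp_rot: [180.0, -0.2, 22.3]
wrist_force: [0.1, 0.9, -0.8]
opening: 0.0512
grasp_force: 0.0
```

```bash
python3 - <<'E'
from h import *
t=cams.camera("top")["frame"];s=cams.camera("side")["frame"];o=monitor.get_obs();print(o["ee_pos"],o["wrist_force"])
f=lambda a,k:cv2.resize(a,None,fx=k,fy=k,interpolation=cv2.INTER_CUBIC)
im=np.zeros((600,800,3),np.uint8)
A=f(s[262:342,190:315],4);im[:A.shape[0],:A.shape[1]]=A       # 320x500
B=f(t[155:230,200:275],4);im[:300,500:800]=B
Cc=f(t[170:330,190:510],1.25);im[330:330+Cc.shape[0],:Cc.shape[1]]=Cc
D=f(s[150:270,290:430],2.2);im[330:330+D.shape[0],450:450+D.shape[1]]=D
cv2.imwrite("pics/final.png",im[:,:,::-1])
E
```

```text
[0.37202535 0.06644517 0.22139504] [ 0.56932107  0.33625427 -0.33460167]
```

View pics/final.png

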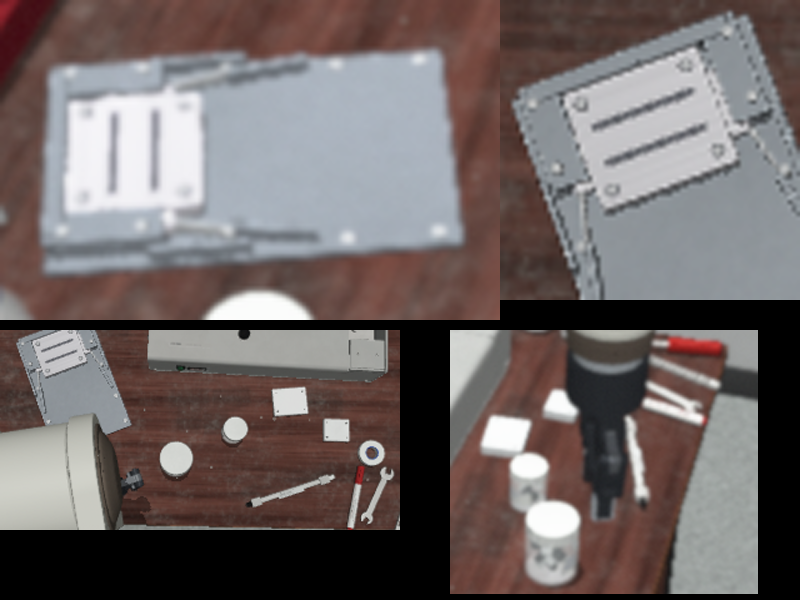

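The final picture shows the plate flush against the back stop, with the clips closed behind its ears. The small jar stands upright on the free table at about (234,430) in the lower-left panel, and the other things look unmoved. The robot is touching nothing, so I am handing the job in.

```bash
python3 -c "
from workcell import ticket
print(ticket.job_done())"
```

```text
the job is handed in; nothing more can be done
None
```

I stood the jar upright on the free table, pushed the plate past the clips until it was flat and square against the back stop, and handed the job in at about 20 s; the judge's verdict was not shown.

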